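# Clip the cover on a battery module and tug-test it

## Task

Set the orange cover squarely on the open battery module in the sprung nest and press it down until the yellow clips at both ends have snapped over its edge. Then prove that it is held: take it by its black grip and tug straight up with a steady 17 N or so for a second, never anywhere near 30 N. Ease off, let go, and leave the cover clipped on, with the other things on the bench undisturbed.

Things in the scene. Friction and masses are not known exactly. Their poses are not given: they have to be found in the camera images.
- cover: Loose orange cover plate, 150 (x) x 90 (y) x 6 mm, 0.14 kg give or take, lying flat on the bench, with a black grip bar on its middle: 70 mm long along x, 18 mm wide along y, rising from the plate to 40 mm above the plate's underside. Origin: centre of its underside; z up. It may go on either way round.
- fixture: Aluminium base, 220 (x) x 140 (y) x 16 mm, screwed to the bench, under the sprung nest. Origin: centre of its underside; z up.
- nest: Sprung nest on the fixture: grey plate 214 x 132 x 12 mm, underside (origin) 28 mm above the bench, holding the open battery module (blue cells, 144 x 84 x 60 mm, long side along x). Its weight less the lift of its springs holds it on a stop with 3 to 13 N, different each time; pulled up harder, it rises 1 mm per further 5 N, at most 14 mm.
- seat (a point): Centre of the open module's top, 100 mm above the bench, where the centre of the cover's underside belongs; x along the long side, z up; rises with the nest. Guides around it (long sides at x = +-56 mm, ends at y = +-34 mm) leave the cover 1.5 mm of play each way; upright to 5 mm above the seat, they flare outwards to 19 mm above it and catch a cover up to 6 mm off.
- clip_a: Yellow sprung clip, 22 mm wide, at the module's +x end; hinges outwards. Origin on its hinge, 68 mm along x from the seat, 45 mm below it; z up when shut. Its hook reaches 4 mm over the cover's edge, its flat underside 7 mm above the seat (1 mm above a cover that is home); the ramp above, up to 24 mm over the seat, is pushed out by a cover coming down.
- clip_b: The same clip at the module's -x end, turned half round. Both clips together take some 5 to 15 N to push past, then spring shut; once shut they do not let go of the cover when it is pulled up.
- bin: Loose blue parts bin with bus strips in it, 110 x 170 x 65 mm; bystander. Origin: centre of its underside.
- finished_module: Loose finished module with green cells and a grey cover, 150 x 90 mm, 100 mm high; bystander. Origin: centre of its underside.
- driver: Loose grey cordless screwdriver lying down, about 200 mm long and 36 mm thick; bystander. Origin: under its middle.
There are look-alikes about, which are no part of the job. Of the things that look like the cover, take the one that is farthest from the robot's base at the start.

How it is judged:
By the outcome, as a careful person would: the job done as asked, in the order asked, and still so for the second after the job is handed in, with the robot touching nothing.
It also fails if it takes over 58 s, if anything falls off the work surface, if the arm or the gripper's body presses on something with over 40 N, if the wrist force passes 120 N, or if a joint passes its speed limit or range.

## Robot

A 6-joint arm with a two-finger parallel gripper is mounted at the origin on the work surface. World frame = base frame: x ahead of the robot, y to its left, z up, the work surface at z = 0. Lengths are in m, angles in degrees, forces in N, time in s.
With the tool pointing down it reaches from about 0.35 to 0.875 m from the base axis. Payload 4.2 kg.
Tool frame: the origin (TCP) lies midway between the tips of the shut fingers; the grasp point (between the pads) lies 19 mm behind it; x points along the fingers, y is the direction in which the jaws open and shut, and the axes are right-handed (so a half turn about x gives the same grasp; the last joint's range is limited). The gripper opens to 87 mm and grips with 3 to 60 N. Pads are 19 mm wide; open, the fingers measure 117 mm over their backs; the gripper's body (75 mm by 190 mm) begins 51 mm behind the grasp point.
Start: joints at [91.708, 22.042, 0.453, 0, -68.411, -14.817], TCP at [0.142, 0.609, 0.193] pointing down, gripper open.
Joint ranges: [-179.83, 179.83], [-69.29, 118.12], [-61.27, 80.66], [-181.25, 117.63], [-171.15, -9.14], [-177.46, 177.46]. Speed limits (degrees/s): [159.86, 159.86, 180, 180, 180, 180].

## Interface

Orientations are given as a 3x3 rotation matrix whose columns are the frame's x, y, z axes.
In Python, from station import r gives the robot as it stands.
- The arm moves only by the tool play_rows, never from a script. Its argument "plan" is a list that holds one entry, the list of rows, each a list of 6 numbers: the shift along the tool's x, y, z in cm, then the turn, a rotation vector about the tool's x, y, z in units of 10 degrees (1.0 is 10 degrees). A call has 1 to 5 rows; each row is the pose to reach, as a shift and turn from the pose commanded when the call began, along the tool's axes at that moment; what a row does not reach only later rows make up. A row lasts 1/8 s, in which the tool goes at most 62.5 mm and 10.7 degrees, less where a joint would pass 70% of its speed; a pose out of reach is approached as far as the arm can. A call with a gripper value outside its range is refused whole. "hand" is the opening, from 0 (shut) to 1 (fully open), set as the call begins (left out, the last holds). The fingers move at their own pace and stop on an object; the grip force is fixed at half the most. Time passes only in rows, so rows that repeat a pose let the fingers close. It gives the time, the measured TCP pose, the force and the opening at its end, in the units of the state.
- r.sense(): the state, without advancing time (a new reading comes with each control period).
- r.capture(name): name is "scene" or "top"; returns (picture, depth): 400x640x3 uint8, blue, green, red; 400x640 float32, m along the optical axis (not along the pixel's ray), 0 where there is no reading.
- r.get_calibration(name): a dict with "vfov" (degrees; the focal length in pixels is half the picture's height over the tangent of half this angle, whatever the lens; pixels are square), "cx", "cy" (the principal point, pixels), "rvec" (rotation vector, rad) and "tvec" (3), from world to camera coordinates, as OpenCV has them. Camera axes: x right, y down, z forward; pixel columns grow to the right and rows downward; lengths in m; the calibration is good to about 2 mm. A picture is of the moment at which its call begins. get_calibration takes no time and is no camera call.
- r.finish_job(): hands the job in, once; it reports no verdict.
The state is a dict: "time_s": time; "joints": joint angles; "joint_velocities": joint speeds; "effort": joint torques, N m; "tcp_pos": TCP position; "ee_rot": TCP orientation; "wrist_force": force on the tool from outside, world axes, zero at the start; "moment": the same for the moment, N m; "gripper_width": opening from 0.0 (shut) to 1.0 (fully open).
Only numpy, scipy, OpenCV 4.12 (cv2) and the standard library are available. Lean on these libraries where they do the work, as an engineer would, in place of code of your own. Each camera call takes 0.05 s, during which the arm holds its last target.

## Working session

There is one attempt and no reset: what is moved stays moved. The work goes in short steps, Python scripts to look and compute and a tool call to move; the robot and the scene stay as the last step left them, time stands still between calls to the robot, and variables do not carry over. Pictures are saved under pics/ and viewed, and the job is handed in when it is done.

Besides the shell and the picture viewer there is one more tool, called by a JSON object that holds its "fn" and its "kwargs", one argument or row to a line. play_rows: Moves the arm, as the interface text tells. Its arguments: {"type":"object","properties":{"plan":{"type":"array","items":{"type":"array","items":{"type":"array","items":{"type":"number"}}}},"hand":{"type":"number"}},"required":["plan"]}

```bash
ls; mkdir -p pics
python3 - <<'E'
from station import r
import cv2,numpy as np
for n in("scene","top"):
    p,d=r.capture(n); cv2.imwrite(f"pics/{n}0.png",p); np.save(f"pics/{n}0.npy",d); print(n,r.get_calibration(n))
s=r.sense(); print(s)
E
```

```text
pics
scene {'vfov': 48.68586544192487, 'cx': 322.26345692304255, 'cy': 205.95741843596812, 'rvec': array([ 2.24164324,  1.37356143, -0.42184729]), 'tvec': array([-0.21626895, -0.34205573,  1.86688041])}
top {'vfov': 54.73804453836931, 'cx': 322.2560355971774, 'cy': 195.4952941204922, 'rvec': array([ 2.18504098, -2.14574014,  0.10940979]), 'tvec': array([-0.01541062,  0.513498  ,  1.18717564])}
{'time_s': 0.1, 'joints': array([ 9.17069353e+01,  2.20864425e+01,  3.85774342e-01, -2.16619278e-02,
       -6.84103901e+01, -1.48165054e+01]), 'joint_velocities': array([-0.02857518, -0.09142436,  0.21004496,  0.07716299, -0.03796898,
       -0.00077408]), 'effort': array([-3.65435262e-04, -3.91693747e+01,  1.87933731e+01,  4.23193261e+00,
        1.34094665e-02, -7.61583078e-05]), 'tcp_pos': array([0.14163029, 0.60812643, 0.19196506]), 'ee_rot': array([[-2.93654841e-04, -2.26949517e-01, -9.73906479e-01],
       [-1.94791868e-03, -9.73904544e-01,  2.26949654e-01],
       [-9.99998060e-01,  1.96373549e-03, -1.56087421e-04]]), 'wrist_force': array([-0.27295749, -0.40859532,  0.81115049]), 'moment': array([-0.04262608,  0.03683398, -0.00871661]), 'gripper_width': 0.9970726014012721}
```

View pics/scene0.png

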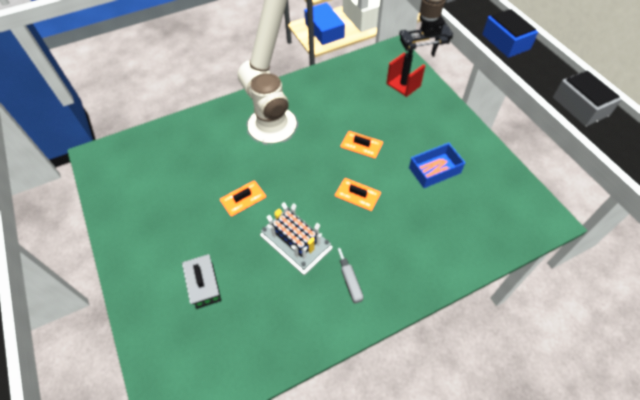

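View pics/top0.png

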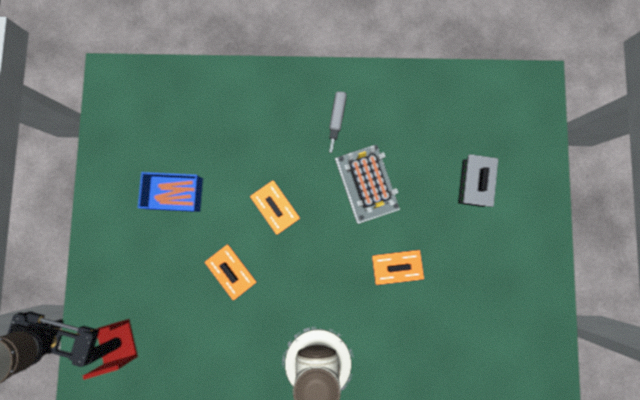

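```bash
cat > h.py <<'E'
import cv2,numpy as np
from station import r
def cal(n):
    c=r.get_calibration(n); f=200/np.tan(np.radians(c['vfov']/2))
    K=np.array([[f,0,c['cx']],[0,f,c['cy']],[0,0,1]]); R=cv2.Rodrigues(np.array(c['rvec']))[0]
    return K,R,np.array(c['tvec'])
def pix2w(n,uv,z):
    K,R,t=cal(n); uv=np.atleast_2d(uv).astype(float)
    ray=(R.T@np.linalg.inv(K)@np.c_[uv,np.ones(len(uv))].T).T; C=-R.T@t
    return C+ray*((z-C[2])/ray[:,2])[:,None]
def cloud(n,d):
    K,R,t=cal(n); v,u=np.mgrid[0:400,0:640]
    P=np.stack([(u-K[0,2])/K[0,0]*d,(v-K[1,2])/K[1,1]*d,d],-1)
    return (P-t)@R
def w2pix(n,X):
    K,R,t=cal(n); P=np.atleast_2d(X)@R.T+t; p=P@K.T; return p[:,:2]/p[:,2:]
E
python3 - <<'E'
from h import *
p=cv2.imread('pics/top0.png'); d=np.load('pics/top0.npy'); W=cloud('top',d)
K,R,t=cal('top'); print('C',-R.T@t)
hsv=cv2.cvtColor(p,cv2.COLOR_BGR2HSV)
m=((hsv[...,0]>8)&(hsv[...,0]<22)&(hsv[...,1]>150)&(hsv[...,2]>150)).astype(np.uint8)
m=cv2.morphologyEx(m,cv2.MORPH_CLOSE,np.ones((9,9)))
n,l,s,c=cv2.connectedComponentsWithStats(m)
for i in range(1,n):
    if s[i,4]>600:
        cn=max(cv2.findContours((l==i).astype(np.uint8),0,2)[0],key=cv2.contourArea)
        b=cv2.boxPoints(cv2.minAreaRect(cn)); w=pix2w('top',b,.006)
        print(c[i],w.mean(0),np.hypot(*w.mean(0)[:2]),(w[1]-w[0])[:2],(w[2]-w[1])[:2], np.median(W[l==i][:,2]))
for (u,v) in[(110,350),(75,345),(100,372),(125,330)]: print(u,v,W[v,u])
a=cv2.resize(p[130:240,230:430],None,fx=4,fy=4,interpolation=cv2.INTER_CUBIC);cv2.imwrite('pics/c1.png',a)
a=cv2.resize(p[300:400,0:160],None,fx=4,fy=4,interpolation=cv2.INTER_CUBIC);cv2.imwrite('pics/c2.png',a)
E
```

```text
C [ 0.38640692 -0.0122301   1.23444068]
[274.65803922 207.12313725] [0.4765415  0.14501541 0.006     ] 0.4981177312696437 [ 0.05287578 -0.07137102] [-0.12014424 -0.08824687] 0.007492371612398166
[229.98769899 271.90303907] [0.27028207 0.27910431 0.006     ] 0.38852491611779066 [ 0.05691574 -0.07085986] [-0.1155676  -0.09562808] 0.0073837661754565225
[397.45718433 267.0065312 ] [ 0.29496649 -0.24592521  0.006     ] 0.3840370232400337 [ 0.02072673 -0.14959703] [-0.08903238 -0.01018131] 0.008019020432595756
110 350 [0.04743546 0.6002063  0.07638637]
75 345 [0.12606826 0.55727072 0.31231015]
100 372 [-0.00158486  0.60438249  0.11280831]
125 330 [0.08971375 0.5905606  0.0161057 ]
```

View pics/c1.png

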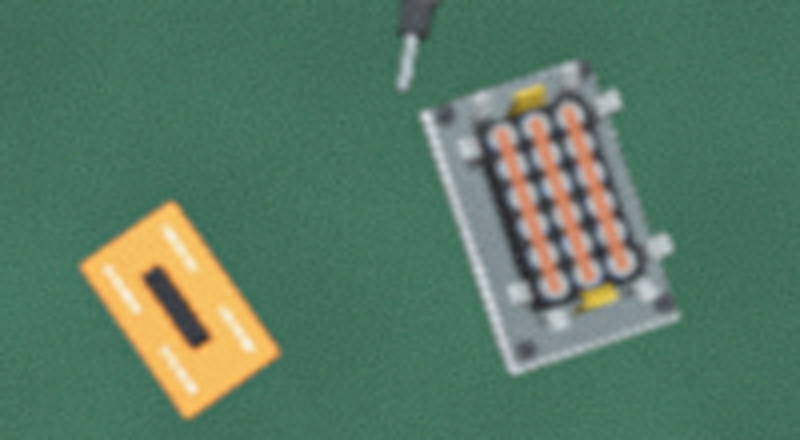

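View pics/c2.png

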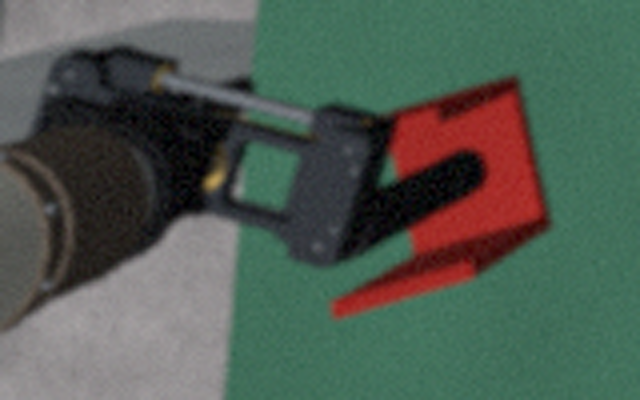

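Run:
```python
from h import *
p=cv2.imread('pics/top0.png'); d=np.load('pics/top0.npy'); W=cloud('top',d)
near=np.zeros((400,640),bool); near[135:230,325:410]=1
for lo,hi in[(.008,.022),(.033,.047),(.09,.108),(.112,.13)]:
    m=near&(W[...,2]>lo)&(W[...,2]<hi); P=W[m][:,:2].astype(np.float32)
    q=cv2.minAreaRect(P); print(lo,len(P),q,np.median(W[m][:,2]))
hsv=cv2.cvtColor(p,cv2.COLOR_BGR2HSV)
m=near&(hsv[...,0]>20)&(hsv[...,0]<32)&(hsv[...,1]>130)
n,l,s,c=cv2.connectedComponentsWithStats(m.astype(np.uint8))
for i in range(1,n):
  if s[i,4]>5: print(c[i],s[i],np.median(W[l==i],axis=0),W[l==i][:,2].min(),W[l==i][:,2].max())
# cells orange strips
# grip bar
m=(p.max(2)<75); m[:185]=0;m[230:]=0;m[:,:255]=0;m[:,300:]=0
print(m.sum()); v,u=np.nonzero(m); print(u.mean(),v.mean(), pix2w('top',[(u.mean(),v.mean())],.04),cv2.minAreaRect(np.c_[u,v].astype(np.float32)))
print(np.median(W[m],axis=0))
Q=W[m]; Q=Q[Q[:,2]>.03]; print(len(Q),Q.mean(0)); w,V=np.linalg.eigh(np.cov(Q[:,:2].T));print(V[:,1],np.degrees(np.arctan2(V[1,1],V[0,1])))
a=cv2.resize(p[140:230,330:410],None,fx=7,fy=6.6,interpolation=cv2.INTER_CUBIC);cv2.imwrite('pics/c3.png',a)
s=cv2.imread('pics/scene0.png');a=cv2.resize(s[195:280,255:340],None,fx=7,fy=7,interpolation=cv2.INTER_CUBIC);cv2.imwrite('pics/c4.png',a)
```

```text
0.008 210 ((0.5751184225082397, -0.14906364679336548), (0.284973680973053, 0.2398502230644226), 4.477779388427734) 0.016896527366043725
0.033 1050 ((0.5891886353492737, -0.1362903118133545), (0.2822941839694977, 0.13311170041561127), 19.405139923095703) 0.04124787380558125
0.09 1389 ((0.5551536679267883, -0.14811548590660095), (0.16241051256656647, 0.09758683294057846), 18.0352725982666) 0.09904447494316138
0.112 199 ((0.5563126802444458, -0.14734314382076263), (0.17958202958106995, 0.11996276676654816), 19.41900062561035) 0.11932704155459102
[361.58064516 154.67741935] [358 152   8   7  31] [ 0.62661983 -0.12046597  0.11922907] 0.06952405298980062 0.12764055724608545
[379.         203.64285714] [376 201   7   6  28] [ 0.48214052 -0.17098332  0.11981734] 0.10527059360221971 0.1269899017371378
65
273.4769230769231 206.35384615384615 [[0.47574983 0.14445618 0.04      ]] ((273.5472717285156, 206.46620178222656), (20.227088928222656, 3.138685941696167), 54.46232223510742)
[0.47666131 0.14546559 0.04102676]
65 [0.47570921 0.14435776 0.04090417]
[-0.7974406  -0.60339745] -142.8863884920343
```

View pics/c3.png

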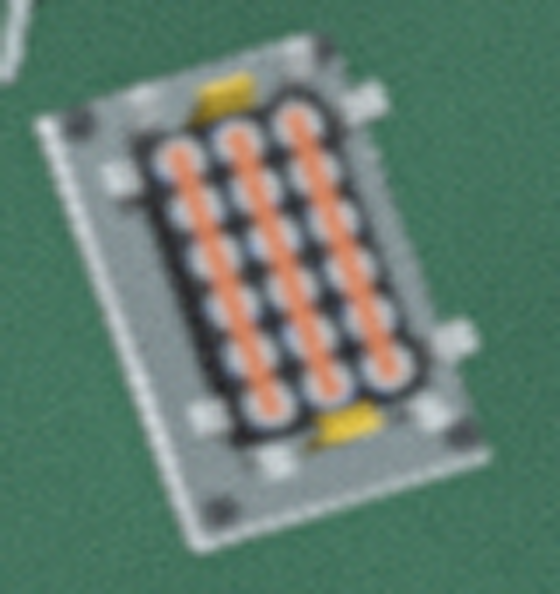

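View pics/c4.png

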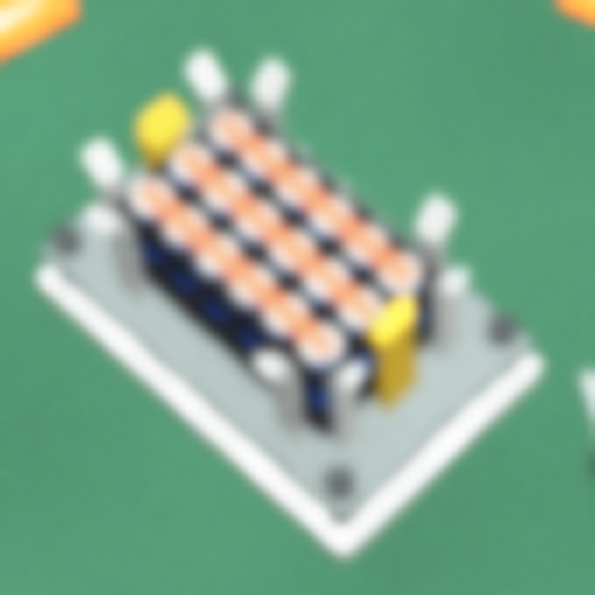

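```bash
cat >> h.py <<'E'
from scipy.spatial.transform import Rotation as Ro
def plan(target,yaw_y=None):
    s=r.sense(); R=np.array(s['ee_rot']); p=np.array(s['tcp_pos'])
    d=R.T@(np.array(target)-p)*100
    if yaw_y is None: y=R[:,1].copy(); y[2]=0; y/=np.linalg.norm(y)
    else: a=np.radians(yaw_y); y=np.array([np.cos(a),np.sin(a),0])
    x=np.array([0,0,-1.]); T=np.c_[x,y,np.cross(x,y)]
    rv=np.degrees(Ro.from_matrix(R.T@T).as_rotvec())/10
    print('t',round(s['time_s'],2),'tcp',p.round(4),'shift',d.round(2),'rot',rv.round(3),'F',np.round(s['wrist_force'],1),'w',round(s['gripper_width'],3),'j6',s['joints'][5].round(1)); return R,d,rv
E
python3 - <<'E'
from h import *
u=np.array([(180,160),(297,120),(387,365),(268,405)],float); uv=np.c_[(u[:,0]+.5)/7-.5+330,(u[:,1]+.5)/6.6-.5+140]
w=pix2w('top',uv,.1); print(w,w.mean(0)); 
for a,b in[(3,0),(2,1)]: e=w[b]-w[a]; print(np.degrees(np.arctan2(e[1],e[0])))
# clips from scene + plate corners scene z=.040, top
def sc(l): l=np.array(l,float); return (l+.5)/7-.5+np.array([255,195])
print('scene strips',(q:=pix2w('scene',sc([(150,195),(232,125),(400,270),(320,343)]),.1)),q.mean(0))
# cover in scene
s=cv2.imread('pics/scene0.png');a=cv2.resize(s[170:220,325:395],None,fx=8,fy=8,interpolation=cv2.INTER_CUBIC);cv2.imwrite('pics/c5.png',a)
p=cv2.imread('pics/top0.png');big=cv2.resize(p[130:240,230:430],None,fx=4,fy=4,interpolation=cv2.INTER_CUBIC)
def box(c,yaw,lx,ly,z,col):
    c0,s0=np.cos(np.radians(yaw)),np.sin(np.radians(yaw)); X=[[c[0]+c0*x-s0*y,c[1]+s0*x+c0*y,z] for x,y in[(lx,ly),(-lx,ly),(-lx,-ly),(lx,-ly)]]
    q=(w2pix('top',X)-[230,130]+.5)*4-.5; cv2.polylines(big,[q.round().astype(int)],True,col,1)
box((.5552,-.1468),19.4,.072,.042,.1,(255,0,0));box((.5552,-.1468),19.4,.107,.066,.04,(0,0,255));box((.5552,-.1468),19.4,.11,.07,.016,(255,0,255))
box((.476,.1447),36.7,.075,.045,.006,(255,0,0));box((.476,.1447),36.7,.035,.009,.04,(0,0,255))
cv2.imwrite('pics/c6.png',big)
E
```

```text
[[ 0.6025924  -0.10305578  0.1       ]
 [ 0.62180741 -0.1527072   0.1       ]
 [ 0.51114807 -0.19117073  0.1       ]
 [ 0.49228193 -0.14112702  0.1       ]] [ 0.55695745 -0.14701518  0.1       ]
19.040990577153345
19.16668716926151
scene strips [[ 0.50842098 -0.1873333   0.1       ]
 [ 0.49027916 -0.13578136  0.1       ]
 [ 0.60067708 -0.09836251  0.1       ]
 [ 0.61865797 -0.14873532  0.1       ]] [ 0.5545088  -0.14255313  0.1       ]
```

View pics/c6.png

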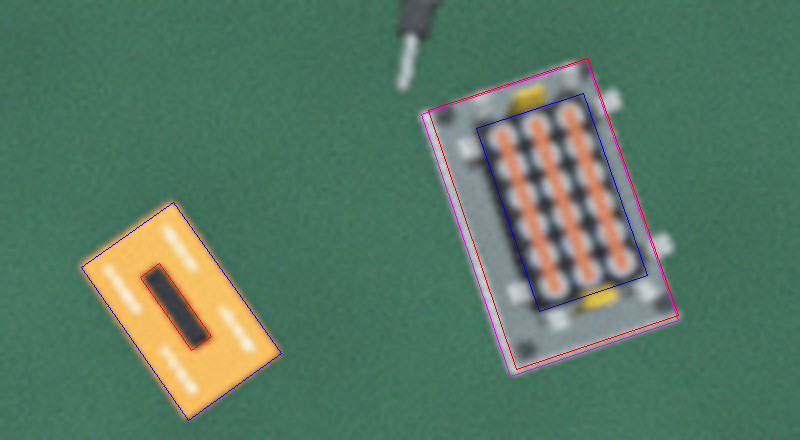

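{"fn": "play_rows", "kwargs": {
  "plan": [
    [[-4,0,0,0,0,0],[-8,0,0,0,0,0],[-8,0,0,0,0,0]]
  ],
  "hand": 1
}}

```text
time_s: 0.48
tcp_pos: [0.142, 0.6104, 0.2767]
ee_rot: [[0.001, -0.227, -0.974], [0.007, -0.974, 0.227], [-1.0, -0.007, 0.001]]
wrist_force: [-0.3, -0.1, -0.4]
gripper_width: 0.999
```

Run:
```python
from h import *
plan((.476,.1447,.2),126.7)
```

```text
t 0.47 tcp [0.142  0.6104 0.2767] shift [  7.36  37.84 -43.09] rot [13.02   0.05   0.016] F [-0.3 -0.1 -0.4] w 0.999 j6 -14.8
```

{"fn": "play_rows", "kwargs": {
  "plan": [
    [[0,2.9,-3.3,1,0,0],[0,5.8,-6.6,2,0,0],[0,8.7,-9.9,3,0,0],[0,11.6,-13.2,4,0,0],[0,14.5,-16.5,5,0,0]]
  ]
}}

```text
time_s: 1.1
tcp_pos: [0.2698, 0.4282, 0.2717]
ee_rot: [[-0.001, -0.894, -0.447], [-0.002, -0.447, 0.894], [-1.0, 0.002, -0.001]]
wrist_force: [0.4, 0.2, 0.1]
gripper_width: 1.002
```

Run:
```python
from h import *
plan((.476,.1447,.2),126.7)
```

```text
t 1.1 tcp [0.2698 0.4282 0.2717] shift [  7.2   -5.77 -34.57] rot [ 7.987e+00 -1.400e-02 -3.000e-03] F [0.4 0.2 0.1] w 1.002 j6 -49.6
```

{"fn": "play_rows", "kwargs": {
  "plan": [
    [[0.5,-0.7,-4.3,1,0,0],[1,-1.4,-8.6,2,0,0],[2,-2.1,-12.9,3,0,0],[3,-2.8,-17.2,4,0,0],[4,-3.5,-21.5,5,0,0]]
  ]
}}

```text
time_s: 1.72
tcp_pos: [0.398, 0.2524, 0.2316]
ee_rot: [[-0.001, -0.918, 0.398], [-0.001, 0.398, 0.918], [-1.0, 0.001, -0.002]]
wrist_force: [0.1, -0.5, -0.1]
gripper_width: 0.998
```

Run:
```python
from h import *
plan((.476,.1447,.15),126.7)
```

```text
t 1.73 tcp [0.398  0.2524 0.2316] shift [  8.16 -11.45  -6.77] rot [ 2.986 -0.01  -0.003] F [ 0.1 -0.5 -0.1] w 0.998 j6 -75.6
```

{"fn": "play_rows", "kwargs": {
  "plan": [
    [[2,-3.8,-2.3,1,0,0],[4,-7.6,-4.5,2,0,0],[6,-11.4,-6.8,3,0,0],[8.1,-11.4,-6.8,3,0,0],[8.1,-11.4,-6.8,3,0,0]]
  ]
}}

```text
time_s: 2.35
tcp_pos: [0.4745, 0.1453, 0.1495]
ee_rot: [[-0.005, -0.599, 0.801], [-0.003, 0.801, 0.599], [-1.0, 0.001, -0.006]]
wrist_force: [0.3, 0.7, 0.0]
gripper_width: 0.998
```

Run:
```python
from h import *
plan((.476,.1447,.009),126.7)
p,d=r.capture('top'); cv2.imwrite('pics/t1.png',cv2.resize(p[130:270,200:400],None,fx=4,fy=4,interpolation=cv2.INTER_CUBIC))
p,d=r.capture('scene'); cv2.imwrite('pics/s1.png',cv2.resize(p[100:250,250:450],None,fx=4,fy=4,interpolation=cv2.INTER_CUBIC))
```

```text
t 2.35 tcp [0.4745 0.1453 0.1495] shift [14.05 -0.15  0.17] rot [ 0.01  -0.035 -0.004] F [0.3 0.7 0. ] w 0.998 j6 -89.0
```

View pics/s1.png

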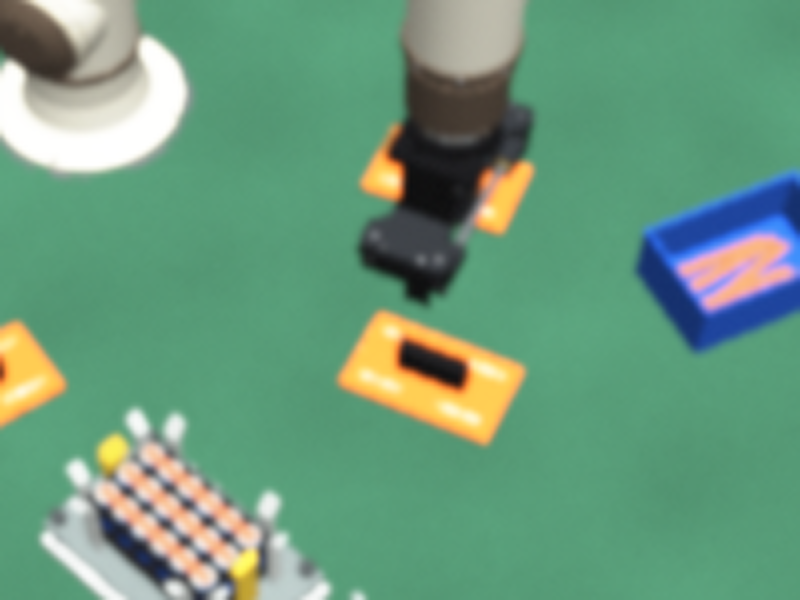

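View pics/t1.png

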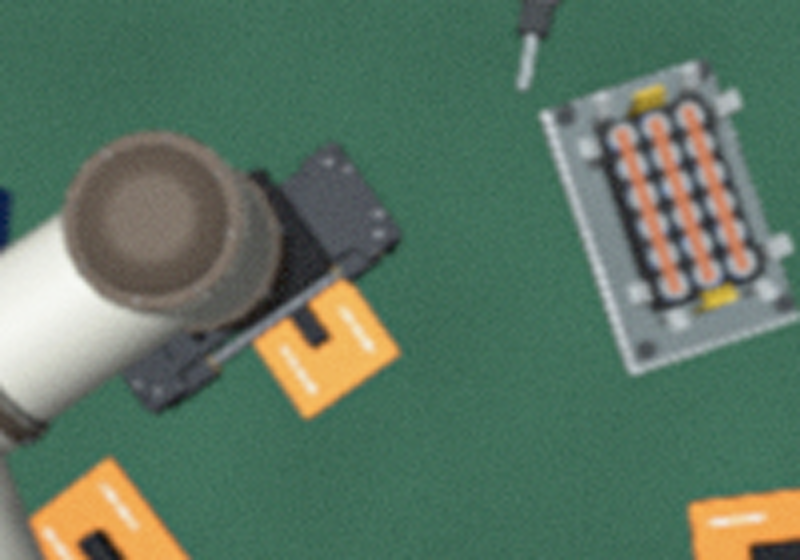

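{"fn": "play_rows", "kwargs": {
  "plan": [
    [[4,-0.1,0.1,0,0,0],[8,-0.1,0.2,0,0,0],[11,-0.1,0.2,0,0,0],[12.5,-0.1,0.2,0,0,0],[13,-0.1,0.2,0,0,0]]
  ]
}}

```text
time_s: 3.08
tcp_pos: [0.4784, 0.148, 0.0219]
ee_rot: [[0.0, -0.602, 0.799], [-0.0, 0.799, 0.602], [-1.0, -0.0, 0.0]]
wrist_force: [-0.2, 0.5, 0.8]
gripper_width: 0.998
```

Run:
```python
from h import *
plan((.476,.1447,.009),126.7)
```

```text
t 3.08 tcp [0.4784 0.148  0.0219] shift [ 1.29 -0.12 -0.39] rot [0.028 0.    0.001] F [-0.2  0.5  0.8] w 0.998 j6 -88.8
```

{"fn": "play_rows", "kwargs": {
  "plan": [
    [[0.6,-0.1,-0.3,0,0,0],[1.2,-0.1,-0.3,0,0,0],[1.2,-0.1,-0.3,0,0,0]]
  ]
}}

```text
time_s: 3.45
tcp_pos: [0.4765, 0.1446, 0.01]
ee_rot: [[-0.0, -0.6, 0.8], [0.0, 0.8, 0.6], [-1.0, 0.0, 0.0]]
wrist_force: [0.3, 0.3, -0.3]
gripper_width: 1.002
```

{"fn": "play_rows", "kwargs": {
  "plan": [
    [[0,0,0,0,0,0],[0,0,0,0,0,0],[0,0,0,0,0,0],[0,0,0,0,0,0],[0,0,0,0,0,0]]
  ],
  "hand": 0
}}

```text
time_s: 4.08
tcp_pos: [0.4766, 0.1446, 0.01]
ee_rot: [[0.0, -0.6, 0.8], [0.0, 0.8, 0.6], [-1.0, -0.0, 0.0]]
wrist_force: [-0.4, 0.3, -0.1]
gripper_width: 0.515
```

{"fn": "play_rows", "kwargs": {
  "plan": [
    [[0,0,0,0,0,0],[0,0,0,0,0,0]]
  ]
}}

```text
time_s: 4.32
tcp_pos: [0.4766, 0.1446, 0.0099]
ee_rot: [[-0.0, -0.6, 0.8], [-0.0, 0.8, 0.6], [-1.0, 0.0, -0.0]]
wrist_force: [-0.3, 0.2, -0.4]
gripper_width: 0.287
```

{"fn": "play_rows", "kwargs": {
  "plan": [
    [[0,0,0,0,0,0],[0,0,0,0,0,0],[0,0,0,0,0,0],[0,0,0,0,0,0]]
  ]
}}

```text
time_s: 4.82
tcp_pos: [0.4776, 0.1452, 0.0108]
ee_rot: [[0.002, -0.601, 0.799], [0.001, 0.799, 0.601], [-1.0, -0.001, 0.002]]
wrist_force: [-0.3, -0.2, 5.3]
gripper_width: 0.004
```

{"fn": "play_rows", "kwargs": {
  "plan": [
    [[-1,0,0,0,0,0],[-3,0,0,0,0,0],[-6,0,0,0,0,0],[-10,0,0,0,0,0],[-14,0,0,0,0,0]]
  ]
}}

```text
time_s: 5.45
tcp_pos: [0.476, 0.1443, 0.1513]
ee_rot: [[-0.001, -0.6, 0.8], [-0.0, 0.8, 0.6], [-1.0, 0.0, -0.001]]
wrist_force: [0.4, 0.7, 0.0]
gripper_width: 0.004
```

Run:
```python
from h import *
plan((.5555,-.1465,.2),109.4)
```

```text
t 5.45 tcp [0.476  0.1443 0.1513] shift [ -4.86 -28.03 -11.1 ] rot [ 1.749 -0.004 -0.   ] F [0.4 0.7 0. ] w 0.004 j6 -88.7
```

Run:
```python
from h import *
p,d=r.capture('top'); cv2.imwrite('pics/t2.png',cv2.resize(p[130:270,200:400],None,fx=4,fy=4,interpolation=cv2.INTER_CUBIC))
p,d=r.capture('scene'); cv2.imwrite('pics/s2.png',cv2.resize(p[100:250,250:450],None,fx=4,fy=4,interpolation=cv2.INTER_CUBIC))
```

```text
(no output)
```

View pics/s2.png

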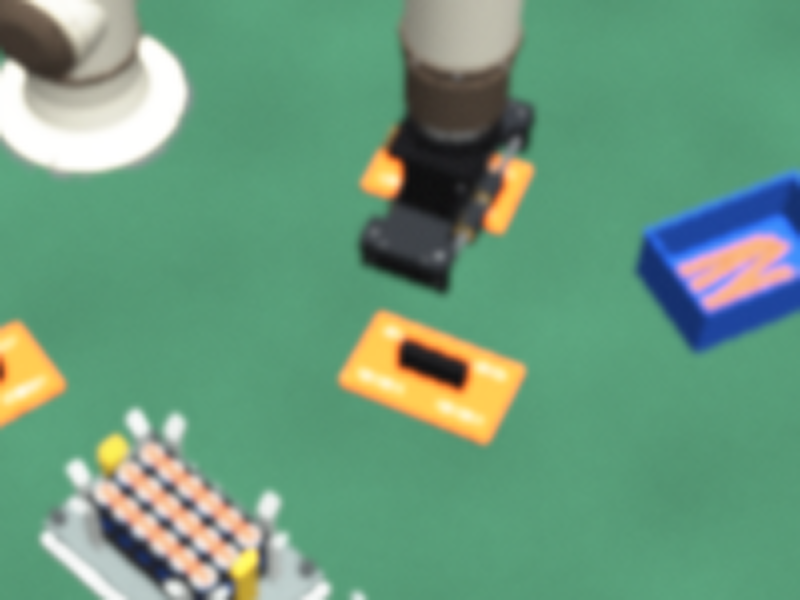

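View pics/t2.png

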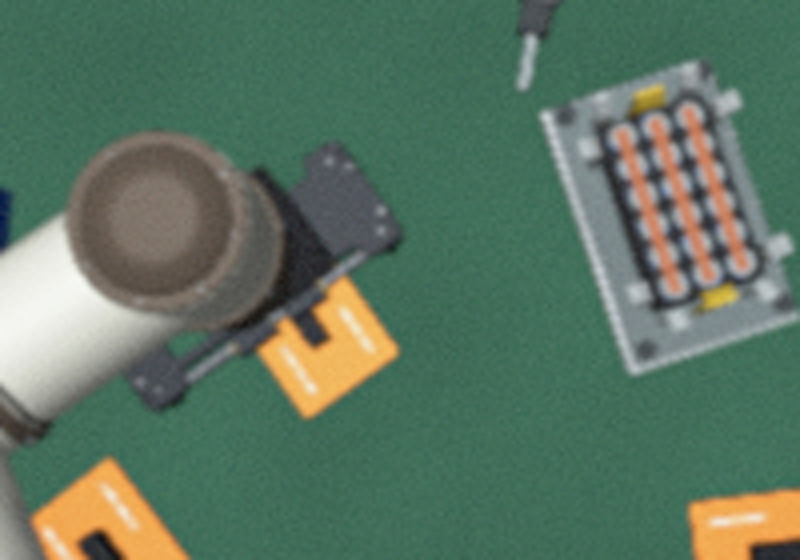

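Run:
```python
from h import *
s=r.sense(); tp=s['tcp_pos']; print(tp, s['joints'])
for n in('scene','top'):
    print(n,w2pix(n,[tp,tp+[0,0,.019],tp+[0,0,.07]]))
p,d=r.capture('scene'); W=cloud('scene',d)
a=p[100:250,250:450].copy(); a=cv2.resize(a,None,fx=4,fy=4,interpolation=cv2.INTER_CUBIC)
for q in w2pix('scene',[tp,tp+[0,0,.019],tp+[0,0,.07]]):
    cv2.circle(a,tuple(((q-[250,100]+.5)*4).astype(int)),4,(0,0,255),-1)
cv2.imwrite('pics/s3.png',a)
# points near gripper
m=(np.abs(W[...,0]-.45)<.2)&(np.abs(W[...,1]-.15)<.15)&(W[...,2]>.08)&(d>0)&(W[...,2]<.25)
for lo in np.arange(.08,.25,.01):
    k=m&(W[...,2]>=lo)&(W[...,2]<lo+.01)
    if k.sum()>2: print(lo.round(2),k.sum(),W[k].min(0).round(3),W[k].max(0).round(3))
```

```text
[0.47922878 0.14599062 0.15495272] [ 35.59929896  11.56980251 -20.38597674   0.09289306 -57.47578003
 -88.70676426]
scene [[359.0115017  170.14224545]
 [359.31990083 166.77034384]
 [360.18065835 157.35919622]]
top [[267.69645083 201.9546244 ]
 [266.70687147 201.34621668]
 [263.86835507 199.60105573]]
```

View pics/s3.png

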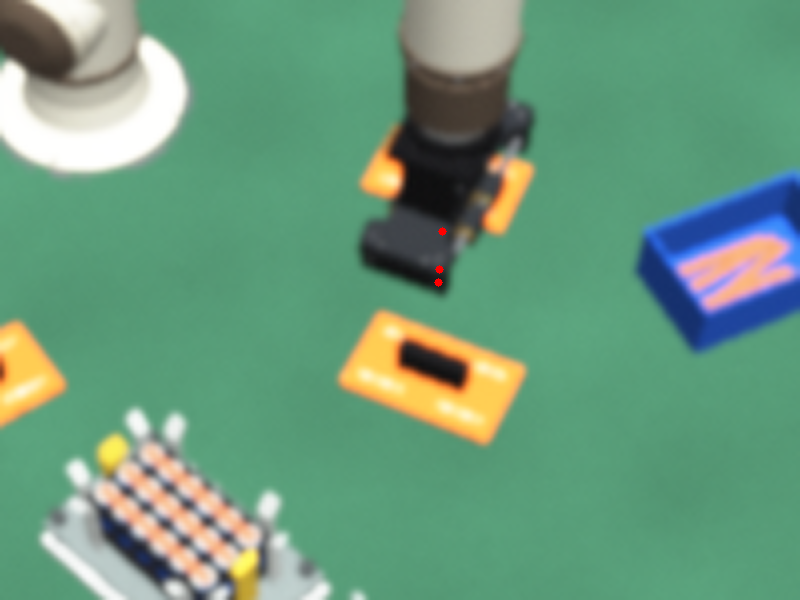

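{"fn": "play_rows", "kwargs": {
  "plan": [
    [[0,0,0,0,0,0],[0,0,0,0,0,0],[0,0,0,0,0,0],[0,0,0,0,0,0]]
  ],
  "hand": 1
}}

```text
time_s: 6.1
tcp_pos: [0.4764, 0.1445, 0.1494]
ee_rot: [[-0.001, -0.6, 0.8], [-0.001, 0.8, 0.6], [-1.0, 0.0, -0.001]]
wrist_force: [-0.0, 0.2, 1.5]
gripper_width: 0.373
```

Run:
```python
from h import *
s=r.sense(); tp=s['tcp_pos']; print(s['time_s'],tp, s['joints'],s['gripper_width'])
p,d=r.capture('scene')
# bar in scene
sc=np.array([[(433.5)/4+250-.5,365/4+100-.5]]); print(pix2w('scene',sc,.035))
cv2.imwrite('pics/s4.png',cv2.resize(p[140:220,310:410],None,fx=8,fy=7.5,interpolation=cv2.INTER_CUBIC))
p,d=r.capture('top'); W=cloud('top',d)
hsv=cv2.cvtColor(p,cv2.COLOR_BGR2HSV)
cv2.imwrite('pics/t4.png',cv2.resize(p[160:250,210:320],None,fx=7,fy=6.6,interpolation=cv2.INTER_CUBIC))
```

```text
6.1 [0.47638548 0.14452239 0.14942716] [ 3.55989698e+01  1.19403172e+01 -2.07456472e+01 -9.73555177e-04
 -5.73814123e+01 -8.87071965e+01] 0.3731498189156143
[[0.48366583 0.14635011 0.035     ]]
```

View pics/s4.png

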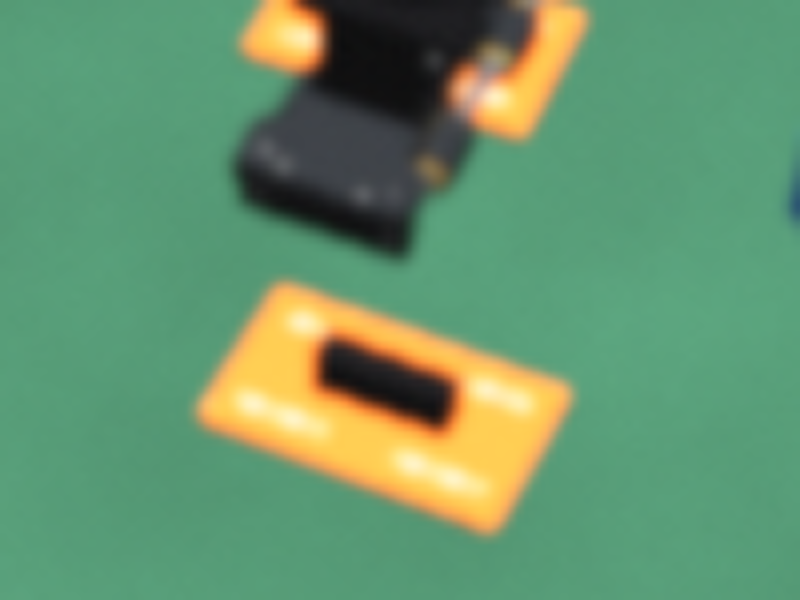

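View pics/t4.png

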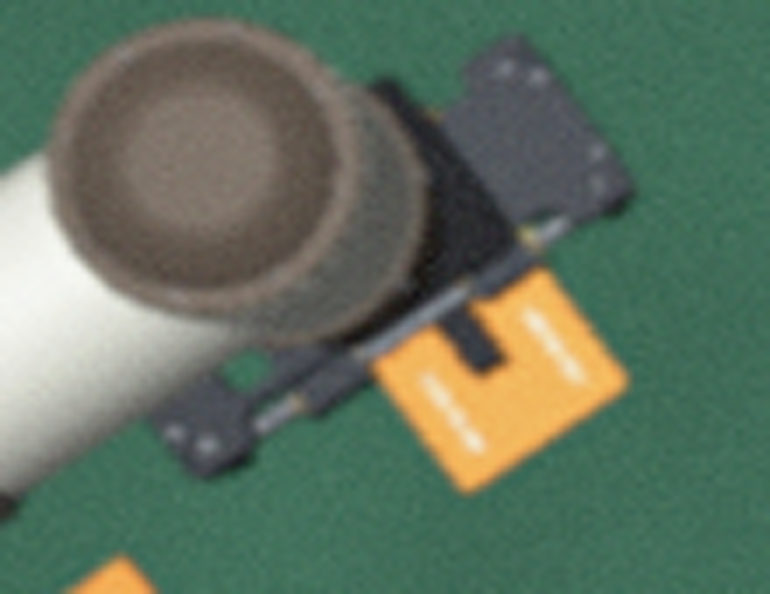

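Run:
```python
from h import *
p,d=r.capture('top'); W=cloud('top',d)
def px(u,v): return (int(210+u/7),int(160+v/6.6))
for q in [(540,130),(600,190),(205,455),(180,430),(250,440),(480,280),(330,385),(420,320),(470,340),(440,200),(150,160)]:
    a=px(*q); print(q,a,W[a[1],a[0]].round(3))
s=r.sense(); R=s['ee_rot'];tp=s['tcp_pos']
m=(np.abs(W[...,0]-.45)<.2)&(np.abs(W[...,1]-.15)<.15)&(W[...,2]>.06)&(d>0)
L=(W-tp)@R
for a in np.arange(-.02,.2,.02):
    k=m&(-L[...,0]>=a)&(-L[...,0]<a+.02)
    if k.sum()>2: print('behind tcp',a.round(2),k.sum(),'y',L[k][:,1].min().round(3),L[k][:,1].max().round(3),'z',L[k][:,2].min().round(3),L[k][:,2].max().round(3))
p,d=r.capture('scene'); W=cloud('scene',d);L=(W-tp)@R
m=(np.abs(W[...,0]-.45)<.2)&(np.abs(W[...,1]-.15)<.15)&(W[...,2]>.06)&(d>0)
print(m.sum(), (d>0).mean())
for a in np.arange(-.08,.2,.02):
    k=m&(-L[...,0]>=a)&(-L[...,0]<a+.02)
    if k.sum()>2: print('S behind tcp',a.round(2),k.sum(),'y',L[k][:,1].min().round(3),L[k][:,1].max().round(3),'z',L[k][:,2].min().round(3),L[k][:,2].max().round(3))
```

```text
(540, 130) (287, 179) [0.524 0.08  0.297]
(600, 190) (295, 188) [0.503 0.06  0.292]
(205, 455) (239, 228) [0.403 0.194 0.292]
(180, 430) (235, 225) [0.41  0.204 0.291]
(250, 440) (245, 226) [0.408 0.179 0.293]
(480, 280) (278, 202) [0.47  0.103 0.271]
(330, 385) (257, 218) [0.429 0.154 0.273]
(420, 320) (270, 208) [0.454 0.123 0.269]
(470, 340) (277, 211) [0.461 0.133 0.041]
(440, 200) (272, 190) [0.487 0.104 0.382]
(150, 160) (231, 184) [0.476 0.155 0.55 ]
behind tcp 0.1 113 y -0.088 0.085 z -0.039 0.032
behind tcp 0.12 193 y -0.094 0.089 z -0.039 0.036
behind tcp 0.14 665 y -0.097 0.092 z -0.039 0.036
behind tcp 0.16 3 y -0.052 -0.052 z -0.017 0.003
behind tcp 0.18 92 y -0.052 0.013 z -0.039 0.035
5634 0.99602734375
S behind tcp 0.06 5 y 0.028 0.039 z 0.01 0.014
S behind tcp 0.08 3 y -0.082 -0.08 z -0.035 0.011
S behind tcp 0.1 135 y -0.087 0.088 z -0.034 0.04
S behind tcp 0.12 195 y -0.094 0.1 z -0.036 0.04
S behind tcp 0.14 364 y -0.095 0.096 z -0.035 0.04
S behind tcp 0.16 62 y -0.051 -0.033 z -0.019 0.026
S behind tcp 0.18 121 y -0.051 0.017 z -0.035 0.04
S behind tcp 0.2 217 y -0.05 0.016 z -0.035 0.039
```

{"fn": "play_rows", "kwargs": {
  "plan": [
    [[0,0,0,0,0,0],[0,0,0,0,0,0],[0,0,0,0,0,0],[0,0,0,0,0,0],[0,0,0,0,0,0]]
  ],
  "hand": 1
}}

```text
time_s: 6.92
tcp_pos: [0.4766, 0.1446, 0.15]
ee_rot: [[0.0, -0.6, 0.8], [0.0, 0.8, 0.6], [-1.0, 0.0, 0.0]]
wrist_force: [0.5, 0.4, 0.6]
gripper_width: 0.99
```

Run:
```python
from h import *
p,d=r.capture('scene'); W=cloud('scene',d)
s=r.sense(); R=s['ee_rot'];tp=s['tcp_pos']; print(tp,s['gripper_width'])
a=cv2.resize(p[130:210,310:410],None,fx=8,fy=7.5,interpolation=cv2.INTER_CUBIC)
for y in(-.0585,-.0435,0,.0435,.0585):
  for b in (0,.019,.07):
    q=w2pix('scene',tp+R@np.array([-b,y,0]))[0]; q=(q-[310,130]+.5)*[8,7.5]
    cv2.circle(a,tuple(q.astype(int)),3,(0,0,255) if y<0 else (255,255,0) if y>0 else (255,0,255),-1)
cv2.imwrite('pics/s5.png',a)
```

```text
[0.47654992 0.14465079 0.14995506] 0.9971098220596141
```

View pics/s5.png

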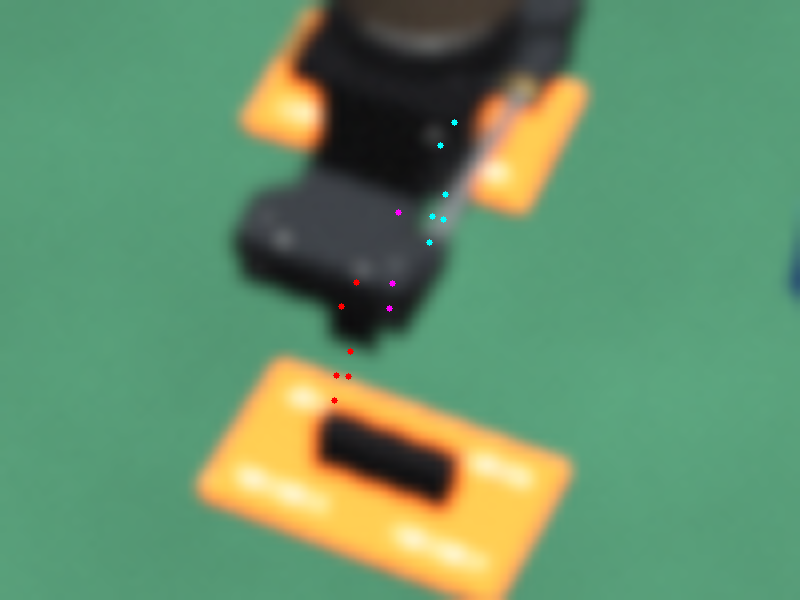

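{"fn": "play_rows", "kwargs": {
  "plan": [
    [[4,0,0,0,0,0],[8,0,0,0,0,0],[12,0,0,0,0,0],[14,0,0,0,0,0],[14,0,0,0,0,0]]
  ]
}}

```text
time_s: 7.6
tcp_pos: [0.4756, 0.1439, 0.0085]
ee_rot: [[-0.003, -0.6, 0.8], [-0.002, 0.8, 0.6], [-1.0, 0.0, -0.004]]
wrist_force: [0.1, -0.3, 0.7]
gripper_width: 1.002
```

Run:
```python
from h import *
p,d=r.capture('scene'); W=cloud('scene',d)
plan((.476,.1447,-.02),126.7)
a=cv2.resize(p[130:210,310:410],None,fx=8,fy=7.5,interpolation=cv2.INTER_CUBIC)
cv2.imwrite('pics/s6.png',a)
```

```text
t 7.65 tcp [0.4766 0.1446 0.0098] shift [ 2.98  0.05 -0.04] rot [ 0.021 -0.006  0.001] F [0.  0.  0.1] w 1.003 j6 -88.7
```

View pics/s6.png

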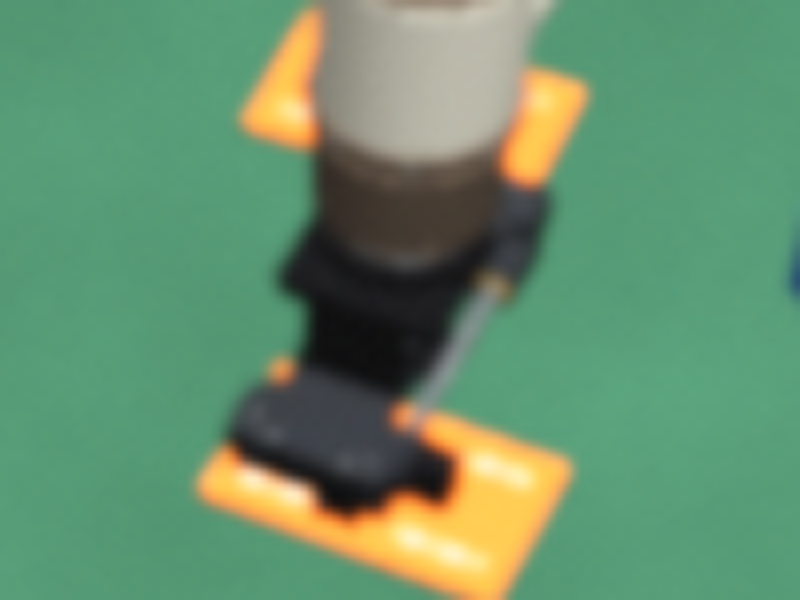

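{"fn": "play_rows", "kwargs": {
  "plan": [
    [[0.8,0,0,0,0,0],[1.4,0,0,0,0,0],[1.9,0,0,0,0,0],[2.2,0,0,0,0,0],[2.4,0,0,0,0,0]]
  ]
}}

```text
time_s: 8.28
tcp_pos: [0.4766, 0.1446, -0.0142]
ee_rot: [[0.0, -0.6, 0.8], [-0.0, 0.8, 0.6], [-1.0, -0.0, 0.0]]
wrist_force: [-0.5, -0.4, -0.1]
gripper_width: 0.997
```

{"fn": "play_rows", "kwargs": {
  "plan": [
    [[0.2,0,0,0,0,0],[0.4,0,0,0,0,0],[0.4,0,0,0,0,0]]
  ]
}}

```text
time_s: 8.65
tcp_pos: [0.4765, 0.1446, -0.0182]
ee_rot: [[-0.0, -0.6, 0.8], [-0.0, 0.8, 0.6], [-1.0, 0.0, -0.0]]
wrist_force: [0.1, 0.1, -0.0]
gripper_width: 1.001
```

{"fn": "play_rows", "kwargs": {
  "plan": [
    [[0.2,0,0,0,0,0],[0.2,0,0,0,0,0],[0.2,0,0,0,0,0],[0.2,0,0,0,0,0],[0.2,0,0,0,0,0]]
  ],
  "hand": 0
}}

```text
time_s: 9.28
tcp_pos: [0.4766, 0.1446, -0.02]
ee_rot: [[0.0, -0.6, 0.8], [0.0, 0.8, 0.6], [-1.0, -0.0, 0.0]]
wrist_force: [-1.0, 0.2, -0.5]
gripper_width: 0.513
```

{"fn": "play_rows", "kwargs": {
  "plan": [
    [[0,0,0,0,0,0],[0,0,0,0,0,0],[0,0,0,0,0,0],[0,0,0,0,0,0],[0,0,0,0,0,0]]
  ]
}}

```text
time_s: 9.9
tcp_pos: [0.4766, 0.1447, -0.02]
ee_rot: [[0.0, -0.6, 0.8], [0.0, 0.8, 0.6], [-1.0, 0.0, 0.0]]
wrist_force: [-0.5, 0.4, 0.5]
gripper_width: 0.208
```

{"fn": "play_rows", "kwargs": {
  "plan": [
    [[-1,0,0,0,0,0],[-3.5,0,0,0,0,0],[-7,0,0,0,0,0],[-11,0,0,0,0,0],[-15,0,0,0,0,0]]
  ]
}}

```text
time_s: 10.52
tcp_pos: [0.4762, 0.1444, 0.1317]
ee_rot: [[0.0, -0.6, 0.8], [0.0, 0.8, 0.6], [-1.0, 0.0, 0.0]]
wrist_force: [0.6, -0.1, -1.7]
gripper_width: 0.202
```

{"fn": "play_rows", "kwargs": {
  "plan": [
    [[-2,0,0,0,0,0],[-2,0,0,0,0,0],[-2,0,0,0,0,0],[-2,0,0,0,0,0]]
  ]
}}

```text
time_s: 11.02
tcp_pos: [0.4758, 0.1442, 0.1486]
ee_rot: [[-0.002, -0.6, 0.8], [-0.001, 0.8, 0.6], [-1.0, 0.0, -0.003]]
wrist_force: [0.2, 0.3, -1.3]
gripper_width: 0.203
```

Run:
```python
from h import *
plan((.5555,-.1465,.15),109.35)
p,d=r.capture('top'); W=cloud('top',d); cv2.imwrite('pics/t7.png',cv2.resize(p[130:270,200:400],None,fx=4,fy=4,interpolation=cv2.INTER_CUBIC))
p,d=r.capture('scene'); cv2.imwrite('pics/s7.png',cv2.resize(p[100:250,250:450],None,fx=4,fy=4,interpolation=cv2.INTER_CUBIC))
```

```text
t 11.03 tcp [0.4758 0.1442 0.1486] shift [ -0.11 -28.04 -11.07] rot [ 1.753e+00 -1.600e-02  1.000e-03] F [ 0.2  0.3 -1.3] w 0.203 j6 -88.7
```

View pics/s7.png

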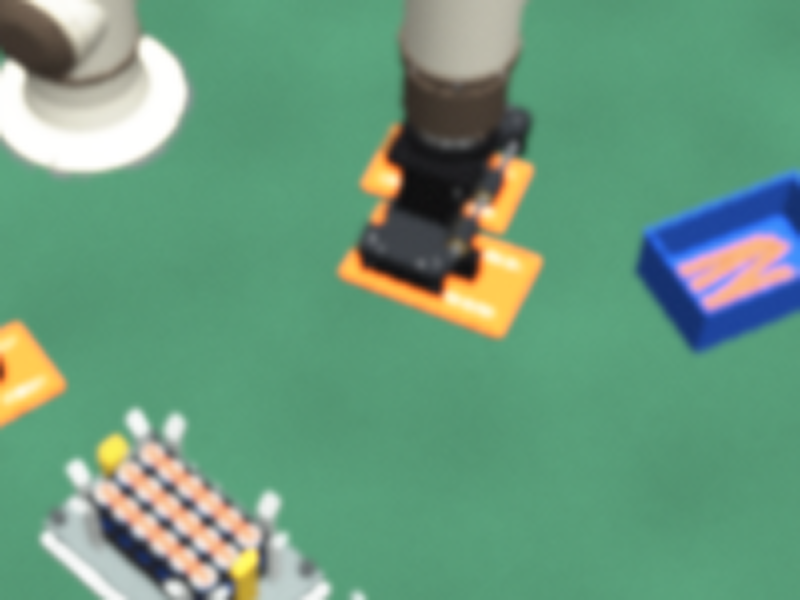

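{"fn": "play_rows", "kwargs": {
  "plan": [
    [[0,-3,-1.2,0.2,0,0],[0,-7,-2.8,0.4,0,0],[0,-11,-4.4,0.7,0,0],[0,-15,-6,1,0,0],[0,-19,-7.6,1.3,0,0]]
  ]
}}

```text
time_s: 11.75
tcp_pos: [0.5299, -0.0543, 0.1494]
ee_rot: [[-0.001, -0.404, 0.915], [-0.0, 0.915, 0.404], [-1.0, 0.0, -0.001]]
wrist_force: [0.4, 0.9, -0.6]
gripper_width: 0.204
```

Run:
```python
from h import *
plan((.5555,-.1465,.15),109.35)
```

```text
t 11.75 tcp [ 0.5299 -0.0543  0.1494] shift [-0.07 -9.47 -1.38] rot [ 0.445 -0.006 -0.001] F [ 0.4  0.9 -0.6] w 0.204 j6 -77.8
```

{"fn": "play_rows", "kwargs": {
  "plan": [
    [[0,-3.5,-0.5,0.2,0,0],[0,-6.5,-1,0.3,0,0],[0,-8.5,-1.3,0.45,0,0],[0,-9.6,-1.4,0.45,0,0],[0,-9.6,-1.4,0.45,0,0]]
  ]
}}

```text
time_s: 12.38
tcp_pos: [0.5559, -0.1465, 0.1496]
ee_rot: [[-0.001, -0.332, 0.943], [0.0, 0.943, 0.332], [-1.0, 0.0, -0.0]]
wrist_force: [0.3, 0.7, -0.9]
gripper_width: 0.208
```

{"fn": "play_rows", "kwargs": {
  "plan": [
    [[0,0,0,0,0,0],[0,0,0,0,0,0],[0,0,0,0,0,0],[0,0,0,0,0,0]]
  ]
}}

```text
time_s: 12.88
tcp_pos: [0.5559, -0.1461, 0.1501]
ee_rot: [[0.0, -0.332, 0.943], [0.0, 0.943, 0.332], [-1.0, -0.0, 0.0]]
wrist_force: [-0.3, 0.1, -0.7]
gripper_width: 0.205
```

Run:
```python
from h import *
plan((.5555,-.1465,.15),109.35)
p,d=r.capture('top'); cv2.imwrite('pics/t8.png',cv2.resize(p[130:230,320:420],None,fx=6,fy=6,interpolation=cv2.INTER_CUBIC));cv2.imwrite('pics/t8r.png',p);np.save('pics/t8.npy',d)
p,d=r.capture('scene'); cv2.imwrite('pics/s8.png',cv2.resize(p[180:290,240:350],None,fx=5.4,fy=5.4,interpolation=cv2.INTER_CUBIC));cv2.imwrite('pics/s8r.png',p);np.save('pics/s8.npy',d)
```

```text
t 12.88 tcp [ 0.5559 -0.1461  0.1501] shift [ 0.01 -0.03 -0.05] rot [0.007 0.001 0.   ] F [-0.3  0.1 -0.7] w 0.205 j6 -72.0
```

View pics/t8.png

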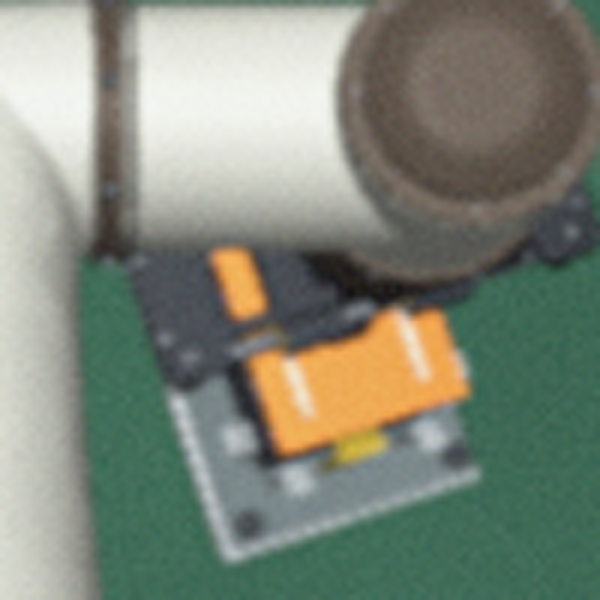

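View pics/s8.png

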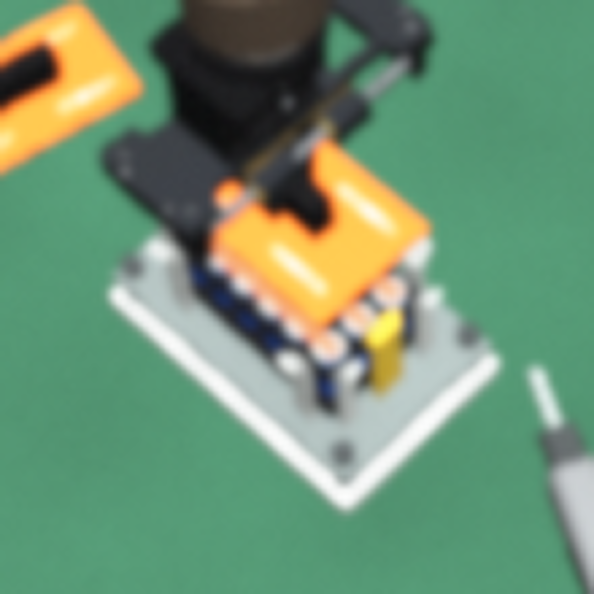

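```bash
cat >> h.py <<'E'
def ov(n,img,c,yaw,lx,ly,z,col,o,s):
    c0,s0=np.cos(np.radians(yaw)),np.sin(np.radians(yaw)); X=[[c[0]+c0*x-s0*y,c[1]+s0*x+c0*y,z] for x,y in[(lx,ly),(-lx,ly),(-lx,-ly),(lx,-ly)]]
    q=(w2pix(n,X)-o+.5)*s-.5; cv2.polylines(img,[q.round().astype(int)],True,col,1)
E
python3 - <<'E'
from h import *
for n,f,o,s in(('top','pics/t8r.png',(320,130),6),('scene','pics/s8r.png',(240,180),5.4)):
    p=cv2.imread(f); w=int(600/s); a=cv2.resize(p[o[1]:o[1]+w,o[0]:o[0]+w],None,fx=s,fy=s,interpolation=cv2.INTER_CUBIC)
    c=(.5559,-.1461); o=np.array(o)
    ov(n,a,c,19.4,.075,.045,.176,(255,0,0),o,s); ov(n,a,c,19.4,.075,.045,.170,(255,0,255),o,s)
    m=(.5555,-.1465); ov(n,a,m,19.4,.107,.066,.04,(0,0,255),o,s); ov(n,a,m,19.4,.11,.07,.016,(0,0,255),o,s); ov(n,a,m,19.4,.072,.042,.1,(255,255,0),o,s)
    cv2.imwrite(f'pics/o8{n}.png',a)
E
```

```text
(no output)
```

View pics/o8top.png

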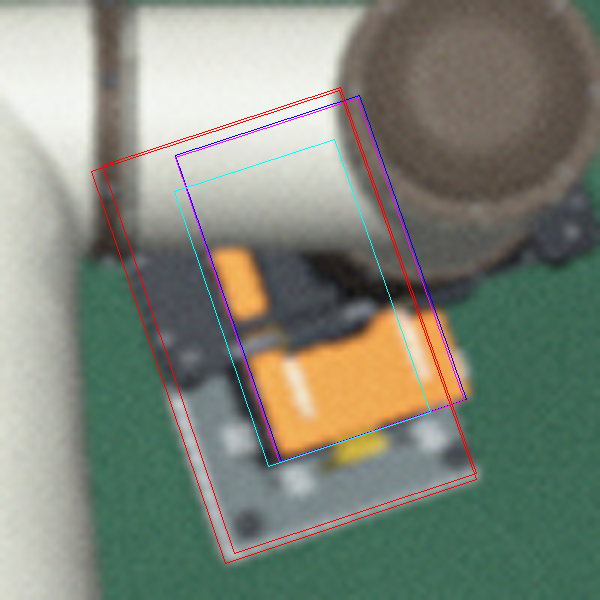

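View pics/o8scene.png

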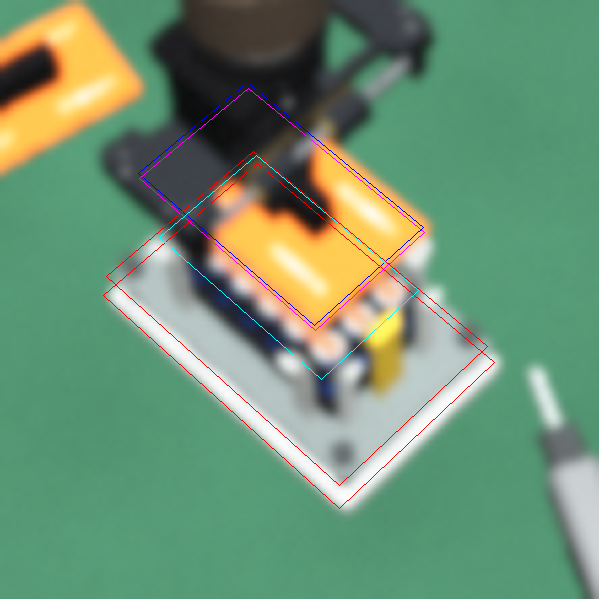

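{"fn": "play_rows", "kwargs": {
  "plan": [
    [[1.5,0,-0.1,0,0,0],[3,0,-0.15,0,0,0],[4,0,-0.15,0,0,0],[4.5,0,-0.15,0,0,0],[4.5,0,-0.15,0,0,0]]
  ]
}}

```text
time_s: 13.6
tcp_pos: [0.5544, -0.1469, 0.1045]
ee_rot: [[-0.001, -0.332, 0.943], [-0.0, 0.943, 0.332], [-1.0, 0.0, -0.001]]
wrist_force: [-0.3, 0.4, -1.0]
gripper_width: 0.202
```

Run:
```python
from h import *
plan((.5555,-.1465,.08),109.35)
p,d=r.capture('top'); a=cv2.resize(p[130:230,320:420],None,fx=6,fy=6,interpolation=cv2.INTER_CUBIC)
q,d=r.capture('scene'); b=cv2.resize(q[180:290,240:350],None,fx=5.4,fy=5.4,interpolation=cv2.INTER_CUBIC)
cv2.imwrite('pics/t9.png',a);cv2.imwrite('pics/s9.png',b)
```

```text
t 13.6 tcp [ 0.5544 -0.1469  0.1045] shift [2.45 0.   0.12] rot [ 0.004 -0.005 -0.001] F [-0.3  0.4 -1. ] w 0.202 j6 -71.9
```

View pics/t9.png

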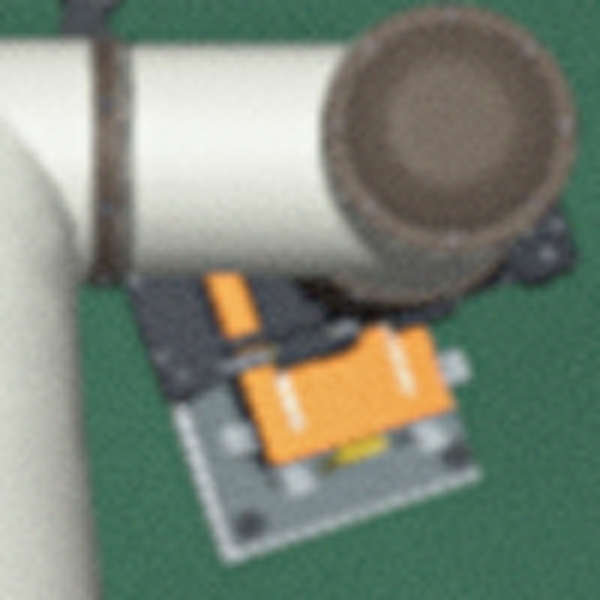

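View pics/s9.png

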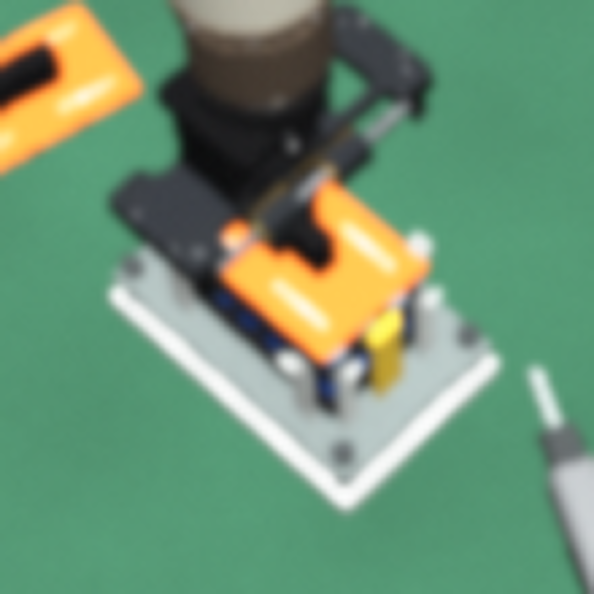

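{"fn": "play_rows", "kwargs": {
  "plan": [
    [[0.4,0,0,0,0,0],[0.8,0,0,0,0,0],[1,0,0,0,0,0],[1,0,0,0,0,0]]
  ]
}}

```text
time_s: 14.2
tcp_pos: [0.555, -0.147, 0.0955]
ee_rot: [[0.001, -0.332, 0.943], [-0.0, 0.943, 0.332], [-1.0, -0.001, 0.001]]
wrist_force: [-0.0, 0.0, 2.3]
gripper_width: 0.205
```

{"fn": "play_rows", "kwargs": {
  "plan": [
    [[0.2,0,0,0,0,0],[0.4,0,0,0,0,0],[0.4,0,0,0,0,0]]
  ]
}}

```text
time_s: 14.58
tcp_pos: [0.5556, -0.1472, 0.0919]
ee_rot: [[0.003, -0.332, 0.943], [-0.001, 0.943, 0.332], [-1.0, -0.002, 0.002]]
wrist_force: [-0.3, -0.4, 4.9]
gripper_width: 0.203
```

{"fn": "play_rows", "kwargs": {
  "plan": [
    [[0.2,0,0,0,0,0],[0.4,0,0,0,0,0],[0.4,0,0,0,0,0]]
  ]
}}

```text
time_s: 14.95
tcp_pos: [0.556, -0.1472, 0.0882]
ee_rot: [[0.004, -0.332, 0.943], [-0.001, 0.943, 0.332], [-1.0, -0.002, 0.003]]
wrist_force: [0.2, -0.5, 5.1]
gripper_width: 0.2
```

{"fn": "play_rows", "kwargs": {
  "plan": [
    [[0.2,0,0,0,0,0],[0.4,0,0,0,0,0],[0.4,0,0,0,0,0]]
  ]
}}

```text
time_s: 15.32
tcp_pos: [0.5549, -0.1474, 0.0841]
ee_rot: [[0.001, -0.332, 0.943], [-0.001, 0.943, 0.332], [-1.0, -0.001, 0.001]]
wrist_force: [-1.7, -0.5, 7.5]
gripper_width: 0.202
```

{"fn": "play_rows", "kwargs": {
  "plan": [
    [[0.1,0,0,0,0,0],[0.2,0,0,0,0,0],[0.2,0,0,0,0,0]]
  ]
}}

```text
time_s: 15.7
tcp_pos: [0.5547, -0.1473, 0.082]
ee_rot: [[0.0, -0.332, 0.943], [-0.001, 0.943, 0.332], [-1.0, -0.001, 0.0]]
wrist_force: [-1.4, 0.1, 6.9]
gripper_width: 0.208
```

{"fn": "play_rows", "kwargs": {
  "plan": [
    [[0.1,0,0,0,0,0],[0.2,0,0,0,0,0],[0.2,0,0,0,0,0]]
  ]
}}

```text
time_s: 16.08
tcp_pos: [0.5551, -0.1472, 0.0802]
ee_rot: [[0.001, -0.333, 0.943], [-0.001, 0.943, 0.333], [-1.0, -0.001, 0.001]]
wrist_force: [-1.5, 0.0, 8.0]
gripper_width: 0.203
```

{"fn": "play_rows", "kwargs": {
  "plan": [
    [[0.1,0,0,0,0,0],[0.2,0,0,0,0,0],[0.2,0,0,0,0,0]]
  ]
}}

```text
time_s: 16.45
tcp_pos: [0.5553, -0.1471, 0.0796]
ee_rot: [[0.002, -0.333, 0.943], [-0.001, 0.943, 0.333], [-1.0, -0.002, 0.002]]
wrist_force: [-2.7, 1.7, 12.8]
gripper_width: 0.205
```

{"fn": "play_rows", "kwargs": {
  "plan": [
    [[0.1,0,0,0,0,0],[0.1,0,0,0,0,0]]
  ]
}}

```text
time_s: 16.7
tcp_pos: [0.5553, -0.1471, 0.0795]
ee_rot: [[0.002, -0.333, 0.943], [-0.001, 0.943, 0.333], [-1.0, -0.002, 0.002]]
wrist_force: [-3.9, 2.4, 18.9]
gripper_width: 0.204
```

{"fn": "play_rows", "kwargs": {
  "plan": [
    [[0.1,0,0,0,0,0],[0.2,0,0,0,0,0],[0.2,0,0,0,0,0]]
  ]
}}

```text
time_s: 17.08
tcp_pos: [0.5554, -0.1471, 0.0795]
ee_rot: [[0.003, -0.334, 0.943], [-0.002, 0.943, 0.334], [-1.0, -0.003, 0.002]]
wrist_force: [-7.8, 4.4, 27.6]
gripper_width: 0.209
```

Run:
```python
from h import *
plan((.5555,-.1465,.08),109.35)
p,d=r.capture('top'); a=cv2.resize(p[150:230,330:410],None,fx=7,fy=7,interpolation=cv2.INTER_CUBIC)
q,d=r.capture('scene'); b=cv2.resize(q[200:280,260:340],None,fx=7,fy=7,interpolation=cv2.INTER_CUBIC)
cv2.imwrite('pics/t10.png',a);cv2.imwrite('pics/s10.png',b)
```

```text
t 17.07 tcp [ 0.5554 -0.1471  0.0795] shift [-0.05  0.06  0.03] rot [0.015 0.013 0.016] F [-7.8  4.4 27.6] w 0.209 j6 -72.0
```

View pics/t10.png

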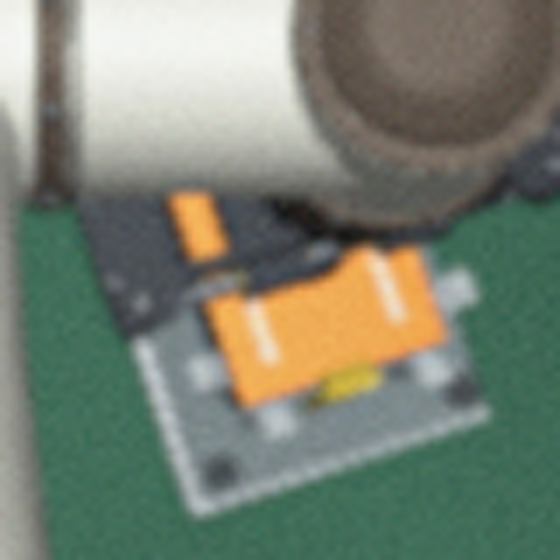

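View pics/s10.png

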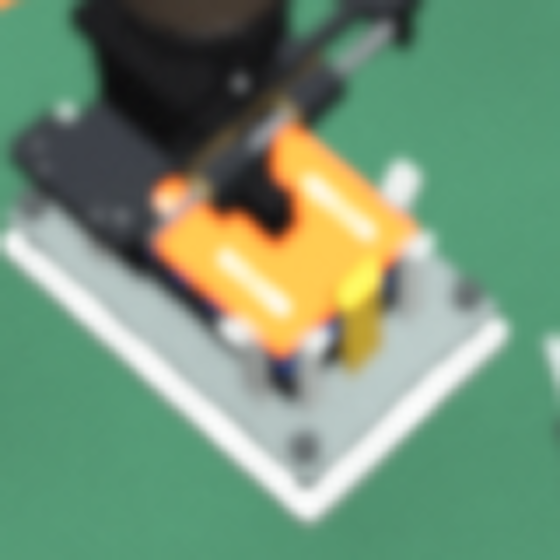

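{"fn": "play_rows", "kwargs": {
  "plan": [
    [[-0.2,0,0,0,0,0],[-0.4,0,0,0,0,0],[-0.5,0,0,0,0,0],[-0.5,0,0,0,0,0]]
  ]
}}

```text
time_s: 17.68
tcp_pos: [0.5553, -0.1471, 0.0796]
ee_rot: [[0.001, -0.333, 0.943], [-0.001, 0.943, 0.333], [-1.0, -0.001, 0.001]]
wrist_force: [-0.1, 0.1, 6.4]
gripper_width: 0.203
```

{"fn": "play_rows", "kwargs": {
  "plan": [
    [[-0.1,0,0,0,0,0],[-0.2,0,0,0,0,0],[-0.2,0,0,0,0,0]]
  ]
}}

```text
time_s: 18.05
tcp_pos: [0.5532, -0.1467, 0.0797]
ee_rot: [[-0.003, -0.331, 0.944], [0.001, 0.944, 0.331], [-1.0, 0.002, -0.003]]
wrist_force: [-0.4, 0.0, -1.6]
gripper_width: 0.201
```

{"fn": "play_rows", "kwargs": {
  "plan": [
    [[-0.1,0,0,0,0,0],[-0.2,0,0,0,0,0],[-0.2,0,0,0,0,0]]
  ]
}}

```text
time_s: 18.42
tcp_pos: [0.5534, -0.1467, 0.0816]
ee_rot: [[-0.003, -0.331, 0.943], [0.001, 0.943, 0.331], [-1.0, 0.001, -0.002]]
wrist_force: [-0.2, -0.8, -8.6]
gripper_width: 0.205
```

{"fn": "play_rows", "kwargs": {
  "plan": [
    [[-0.1,0,0,0,0,0],[-0.1,0,0,0,0,0]]
  ]
}}

```text
time_s: 18.68
tcp_pos: [0.5534, -0.1467, 0.0826]
ee_rot: [[-0.003, -0.331, 0.943], [0.001, 0.943, 0.331], [-1.0, 0.001, -0.002]]
wrist_force: [0.6, -0.6, -13.5]
gripper_width: 0.204
```

{"fn": "play_rows", "kwargs": {
  "plan": [
    [[-0.08,0,0,0,0,0],[-0.08,0,0,0,0,0]]
  ]
}}

```text
time_s: 18.92
tcp_pos: [0.5534, -0.1467, 0.0834]
ee_rot: [[-0.003, -0.331, 0.943], [0.001, 0.943, 0.331], [-1.0, 0.001, -0.002]]
wrist_force: [2.1, -1.7, -17.6]
gripper_width: 0.205
```

{"fn": "play_rows", "kwargs": {
  "plan": [
    [[-0.02,0,0,0,0,0],[-0.02,0,0,0,0,0],[-0.02,0,0,0,0,0],[-0.02,0,0,0,0,0],[-0.02,0,0,0,0,0]]
  ]
}}

```text
time_s: 19.55
tcp_pos: [0.5535, -0.1467, 0.0843]
ee_rot: [[-0.002, -0.332, 0.943], [0.0, 0.943, 0.332], [-1.0, 0.001, -0.002]]
wrist_force: [-0.2, -1.1, -22.6]
gripper_width: 0.201
```

{"fn": "play_rows", "kwargs": {
  "plan": [
    [[0,0,0,0,0,0],[0,0,0,0,0,0],[0,0,0,0,0,0],[0,0,0,0,0,0],[0,0,0,0,0,0]]
  ]
}}

```text
time_s: 20.18
tcp_pos: [0.5536, -0.1468, 0.0845]
ee_rot: [[-0.002, -0.332, 0.943], [0.0, 0.943, 0.332], [-1.0, 0.001, -0.002]]
wrist_force: [-2.9, 0.2, -23.1]
gripper_width: 0.204
```

{"fn": "play_rows", "kwargs": {
  "plan": [
    [[0.1,0,0,0,0,0],[0.1,0,0,0,0,0]]
  ]
}}

```text
time_s: 20.42
tcp_pos: [0.5536, -0.1468, 0.084]
ee_rot: [[-0.002, -0.332, 0.943], [0.0, 0.943, 0.332], [-1.0, 0.001, -0.002]]
wrist_force: [-4.6, 0.1, -20.5]
gripper_width: 0.208
```

{"fn": "play_rows", "kwargs": {
  "plan": [
    [[0,0,0,0,0,0],[0,0,0,0,0,0]]
  ]
}}

```text
time_s: 20.68
tcp_pos: [0.5537, -0.1468, 0.0839]
ee_rot: [[-0.002, -0.332, 0.943], [0.0, 0.943, 0.332], [-1.0, 0.001, -0.002]]
wrist_force: [-5.4, 2.1, -20.8]
gripper_width: 0.209
```

{"fn": "play_rows", "kwargs": {
  "plan": [
    [[0.07,0,0,0,0,0],[0.07,0,0,0,0,0]]
  ]
}}

```text
time_s: 20.92
tcp_pos: [0.5537, -0.1468, 0.0835]
ee_rot: [[-0.002, -0.332, 0.943], [0.0, 0.943, 0.332], [-1.0, 0.001, -0.001]]
wrist_force: [-5.5, 0.8, -17.4]
gripper_width: 0.204
```

{"fn": "play_rows", "kwargs": {
  "plan": [
    [[0,0,0,0,0,0],[0,0,0,0,0,0]]
  ]
}}

```text
time_s: 21.18
tcp_pos: [0.5537, -0.1468, 0.0835]
ee_rot: [[-0.002, -0.332, 0.943], [0.0, 0.943, 0.332], [-1.0, 0.001, -0.001]]
wrist_force: [-6.2, 1.8, -18.6]
gripper_width: 0.203
```

{"fn": "play_rows", "kwargs": {
  "plan": [
    [[0.02,0,-0.08,0,0,0],[0.02,0,-0.08,0,0,0],[0.02,0,-0.08,0,0,0],[0.02,0,-0.08,0,0,0]]
  ]
}}

```text
time_s: 21.68
tcp_pos: [0.5537, -0.1468, 0.0835]
ee_rot: [[0.0, -0.332, 0.943], [0.0, 0.943, 0.332], [-1.0, 0.0, 0.0]]
wrist_force: [-4.1, 1.8, -18.0]
gripper_width: 0.199
```

{"fn": "play_rows", "kwargs": {
  "plan": [
    [[0,0,0,0,0,0],[0,0,0,0,0,0],[0,0,0,0,0,0]]
  ]
}}

```text
time_s: 22.05
tcp_pos: [0.5537, -0.1468, 0.0835]
ee_rot: [[0.0, -0.332, 0.943], [0.0, 0.943, 0.332], [-1.0, 0.0, 0.0]]
wrist_force: [-5.3, 2.3, -18.5]
gripper_width: 0.206
```

{"fn": "play_rows", "kwargs": {
  "plan": [
    [[0,0,0,0,0,0],[0,0,0,0,0,0],[0,0,0,0,0,0]]
  ]
}}

```text
time_s: 22.42
tcp_pos: [0.5537, -0.1468, 0.0835]
ee_rot: [[0.0, -0.332, 0.943], [0.0, 0.943, 0.332], [-1.0, 0.0, 0.0]]
wrist_force: [-4.5, 1.4, -18.9]
gripper_width: 0.203
```

{"fn": "play_rows", "kwargs": {
  "plan": [
    [[0,0,0,0,0,0],[0,0,0,0,0,0],[0,0,0,0,0,0]]
  ]
}}

```text
time_s: 22.8
tcp_pos: [0.5537, -0.1468, 0.0836]
ee_rot: [[0.0, -0.332, 0.943], [0.0, 0.943, 0.332], [-1.0, 0.0, 0.0]]
wrist_force: [-4.9, 2.7, -17.3]
gripper_width: 0.204
```

{"fn": "play_rows", "kwargs": {
  "plan": [
    [[0.1,0,-0.05,0,0,0],[0.2,0,-0.05,0,0,0],[0.3,0,-0.05,0,0,0],[0.35,0,-0.05,0,0,0],[0.35,0,-0.05,0,0,0]]
  ]
}}

```text
time_s: 23.42
tcp_pos: [0.555, -0.1475, 0.0818]
ee_rot: [[0.004, -0.333, 0.943], [-0.001, 0.943, 0.333], [-1.0, -0.002, 0.003]]
wrist_force: [-3.5, 1.3, -10.0]
gripper_width: 0.205
```

{"fn": "play_rows", "kwargs": {
  "plan": [
    [[0,0,0,0,0,0],[0,0,0,0,0,0],[0,0,0,0,0,0]]
  ]
}}

```text
time_s: 23.8
tcp_pos: [0.555, -0.1475, 0.0809]
ee_rot: [[0.004, -0.333, 0.943], [-0.001, 0.943, 0.333], [-1.0, -0.002, 0.003]]
wrist_force: [-2.1, 1.5, -5.4]
gripper_width: 0.202
```

{"fn": "play_rows", "kwargs": {
  "plan": [
    [[0.1,0,0,0,0,0],[0.1,0,0,0,0,0],[0.1,0,0,0,0,0],[0.1,0,0,0,0,0]]
  ]
}}

```text
time_s: 24.3
tcp_pos: [0.5555, -0.1474, 0.08]
ee_rot: [[0.005, -0.333, 0.943], [-0.001, 0.943, 0.333], [-1.0, -0.002, 0.005]]
wrist_force: [-0.6, 2.4, 2.3]
gripper_width: 0.202
```

{"fn": "play_rows", "kwargs": {
  "plan": [
    [[0,0,0,0,0,0],[0,0,0,0,0,0]]
  ]
}}

```text
time_s: 24.55
tcp_pos: [0.5554, -0.1474, 0.0798]
ee_rot: [[0.005, -0.333, 0.943], [-0.001, 0.943, 0.333], [-1.0, -0.002, 0.004]]
wrist_force: [1.3, 2.7, 3.8]
gripper_width: 0.199
```

{"fn": "play_rows", "kwargs": {
  "plan": [
    [[0,0,0,0,0,0],[0,0,0,0,0,0],[0,0,0,0,0,0],[0,0,0,0,0,0],[0,0,0,0,0,0]]
  ],
  "hand": 0.6
}}

```text
time_s: 25.18
tcp_pos: [0.5532, -0.1474, 0.0785]
ee_rot: [[-0.0, -0.332, 0.943], [-0.0, 0.943, 0.332], [-1.0, 0.0, -0.0]]
wrist_force: [0.5, -0.3, 0.6]
gripper_width: 0.588
```

{"fn": "play_rows", "kwargs": {
  "plan": [
    [[-1,0,0,0,0,0],[-3,0,0,0,0,0],[-6,0,0,0,0,0],[-10,0,0,0,0,0],[-14,0,0,0,0,0]]
  ]
}}

```text
time_s: 25.8
tcp_pos: [0.5532, -0.1474, 0.2207]
ee_rot: [[0.001, -0.332, 0.943], [-0.0, 0.943, 0.332], [-1.0, -0.0, 0.001]]
wrist_force: [0.6, 0.1, 0.1]
gripper_width: 0.602
```

Run:
```python
from h import *
plan((.4,-.0,.25),109.35)
p,d=r.capture('top'); cv2.imwrite('pics/t11.png',p)
q,d=r.capture('scene'); b=cv2.resize(q[200:280,260:340],None,fx=7,fy=7,interpolation=cv2.INTER_CUBIC)
cv2.imwrite('pics/s11.png',b)
```

```text
t 25.8 tcp [ 0.5532 -0.1474  0.2207] shift [-2.95 18.99 -9.55] rot [0.005 0.004 0.003] F [0.6 0.1 0.1] w 0.602 j6 -71.9
```

View pics/s11.png

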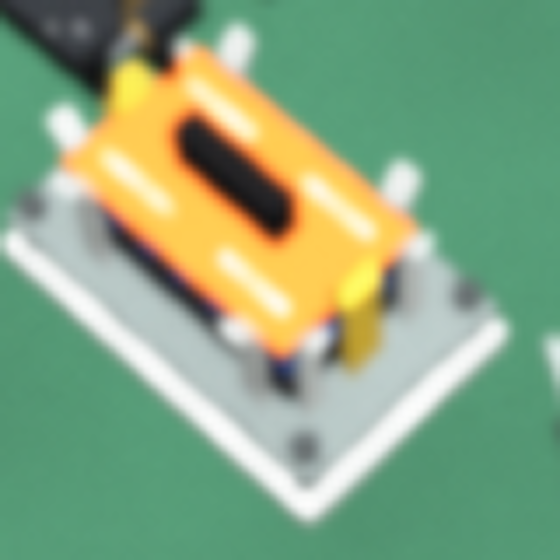

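{"fn": "play_rows", "kwargs": {
  "plan": [
    [[-2,4,-2,0,0,0],[-3,8,-4,0,0,0],[-3,12,-6,0,0,0],[-3,16,-7,0,0,0],[-3,18,-7,0,0,0]]
  ]
}}

```text
time_s: 26.52
tcp_pos: [0.4261, 0.0002, 0.2493]
ee_rot: [[0.001, -0.333, 0.943], [0.001, 0.943, 0.333], [-1.0, 0.0, 0.002]]
wrist_force: [-0.6, -0.8, 0.2]
gripper_width: 0.602
```

{"fn": "play_rows", "kwargs": {
  "plan": [
    [[0,0,0,0,0,0],[0,0,0,0,0,0],[0,0,0,0,0,0]]
  ]
}}

```text
time_s: 26.9
tcp_pos: [0.4277, -0.0013, 0.2484]
ee_rot: [[-0.0, -0.331, 0.944], [-0.0, 0.944, 0.331], [-1.0, -0.0, -0.0]]
wrist_force: [0.4, -0.5, -0.5]
gripper_width: 0.601
```

Run:
```python
from h import *
p,d=r.capture('top'); cv2.imwrite('pics/t12.png',p); W=cloud('top',d)
hsv=cv2.cvtColor(p,cv2.COLOR_BGR2HSV)
m=((hsv[...,0]>8)&(hsv[...,0]<22)&(hsv[...,1]>150)&(hsv[...,2]>150)); m[:135]=0;m[235:]=0;m[:,:330]=0;m[:,410:]=0
P=W[m]; print(m.sum(),np.median(P[:,2])); 
cv2.imwrite('pics/t12c.png',cv2.resize(p[135:235,320:420],None,fx=6,fy=6,interpolation=cv2.INTER_CUBIC))
```

```text
1020 0.10746620870100455
```

View pics/t12.png

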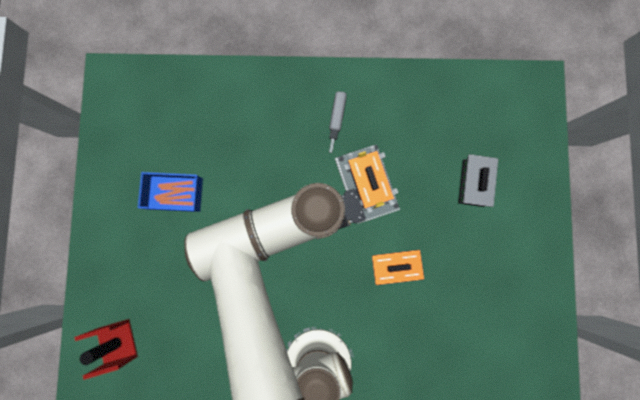

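View pics/t12c.png

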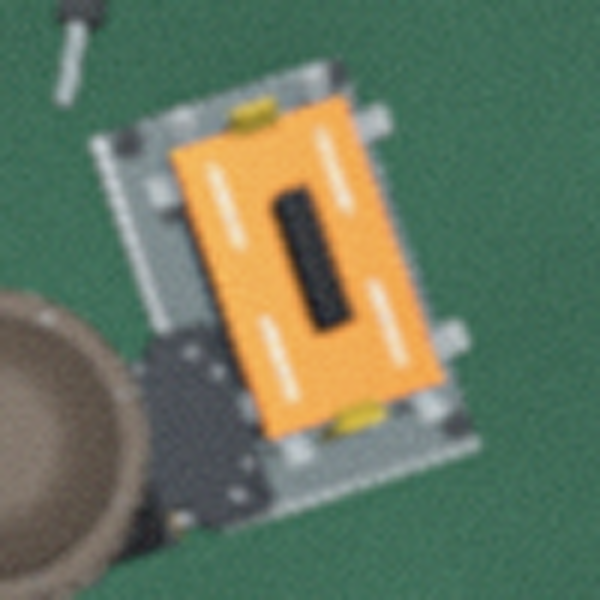

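Cover is level in the nest at about 107 mm, and both yellow clips lap its edges: (253,115) and (358,415) in the crop. The bystanders look unmoved.

```bash
python3 -c "
from station import r
print(r.finish_job())"
```

```text
the job is handed in; nothing more can be done
None
```

The farthest orange cover is seated on the module in the nest with both clips snapped over its edge. It held the upward tug, and I handed the job in at about 27 s.

- **First grasp missed:** the fingers shut just over the grip bar without moving the cover. The real fingertips sit about 30 mm short of the reported TCP. I lowered by that amount and the second grasp held (opening 0.2, matching the 18 mm bar).
- **Pressing:** the cover went down until the tool stopped moving, at 28 N. I saw no clear drop in force when the clips snapped. That they are shut rests on the pictures and the tug.
- **Tug:** the wrist force held at 17.3–18.9 N for about 1.9 s, including the cover's own weight of about 1.4 N. Before that it crept up to 23 N for roughly 0.6 s and I brought it back down. There was also 4–6 N of sideways force during the hold, so the pull was not perfectly straight up.
- **After easing off and letting go:** the last pictures show the cover level, its top at about 107 mm (106 expected), with both clips over its ends. The bin, finished module, driver and the near look-alike on the right look unmoved. The arm hid the other look-alike in the final view.

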